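# Prise the press-fit cover off a magnetic stirrer, evenly

### The job

The screws are out of the magnetic stirrer, but its top cover is still press-fitted on the cast base. Pick up the double-ended plastic wedge, rest it on the ledge of the base and work it gently into the pry notch at one end of the cover and then at the other, a little at a time, so that the cover comes up evenly, never more than 4 mm higher at one end than at the other, until both ends have come up by at least 6 mm. Then lay the wedge down flat on the bench; do not push or pull the cover with the gripper, and leave everything else where it is.

Things in the scene. Friction and masses are not known exactly. Their poses are not given: they have to be found in the camera images.
- stirrer: the stirrer's cast aluminium base, 132 mm deep (x), 186 mm long (y), heavy and firm on levelling feet, level. Origin 30 mm below the middle of its flat top; z up, -x the front (control panel), +y its left end. Turned by up to 0.25 rad; the feet are set differently each time: top 36 to 42 mm above the bench. The top is bare outside the cover at both ends: a ledge 18 mm wide, 75 to 93 mm from the middle along y
- ledge_left (a point): middle of the left ledge, on its top face: 84 mm from the stirrer's origin along its +y, 30 mm above it. The base goes on flat and clear under the cover, 45 mm inward in the width of the notch
- ledge_right (a point): the same at the right end (-y)
- cover: white top cover with a round steel plate, 140 mm deep (x), 150 mm long (y), its plate 51 mm above the base's top; hollow, walls 3 mm. Origin and axes as the stirrer's while it is down. Front and back hang down over the base; the end walls stand on it. Each end is held by about 5 N of press-fit friction besides the cover's 0.5 kg, turns about the other end when lifted, stays where it is left, and rises 11 mm at most
- lip_left (a point): middle of the upper edge of the pry notch in the lower edge of the cover's left end wall, on its outer face, 75 mm from the middle. The notch is 40 mm wide. Height of this point above ledge_left: 2.0 mm (the seam, fully down) plus the lift of that end; at the start an end may be up by 0 to 0.5 mm
- lip_right (a point): the same at the right end (-y)
- wedge: black plastic double-ended wedge, 150 mm long (x), 22 mm wide (y), 75 g, on the bench to the left or right in front of the stirrer. Origin at the centre of its flat underside, z up. In the middle a grip block 48 mm long, 22 wide, 32 high; ends alike: 1.5 mm thick at the tip, upper face rising 0.3 mm per mm over 39 mm to 13.2 mm, then level to the block
- wedge_tip_a (a point): middle of the lower edge of the wedge's tip at its +x end, 75 mm from its origin. With the underside flat on the ledge, the upper face meets the lip of a closed seam about 2 mm in; each further millimetre lifts that end 0.3 mm, less about 1 mm in all that the parts give under load, at 4 to 12 N of push (friction about 0.3). It may tip a little in the grip each time
- wedge_tip_b (a point): the same at its -x end
- screwdriver: screwdriver with a blue handle, about 190 mm long, lying on the bench (bystander); origin at the centre of its underside
- stir_bar: white magnetic stir bar, 42 mm long, 10 mm thick, on the bench in front of the stirrer (bystander); origin at the centre of its underside
- screw_dish: shallow round steel dish, 78 mm across, 14 mm high, with the stirrer's screws in it (bystander); origin at the centre of its underside
- beaker: glass beaker, 72 mm across, 95 mm high, behind the stirrer (bystander); origin at the centre of its underside
- amber_bottle: amber glass bottle, 64 mm across, 135 mm high, behind the stirrer (bystander); origin at the centre of its underside
- white_bottle: white plastic jar with a red cap, 68 mm across, 150 mm high, behind the stirrer (bystander); origin at the centre of its underside
- weighing_bottle: small stoppered glass weighing bottle, 44 mm across, 59 mm high, to the left (bystander); origin at the centre of its underside
Not all that is in view belongs to the job. Several things have the shape of the wedge; the one meant has the colours described above.

How it is judged:
By the outcome, as a careful person would: the job done as asked, in the order asked, and still so for the second after the job is handed in, with the robot touching nothing.
It also fails if it takes over 72 s, if anything falls off the work surface, if the arm or the gripper's body presses on something with over 40 N, if the wrist force passes 120 N, or if a joint passes its speed limit or range.

### The arm

A 7-joint arm with a two-finger parallel gripper is mounted at the origin on the work surface. World frame = base frame: x ahead of the robot, y to its left, z up, the work surface at z = 0. Lengths are in m, angles in rad, forces in N, time in s.
With the tool pointing down it reaches from about 0.425 to 0.925 m from the base axis. Payload 6.8 kg.
Tool frame: the origin (TCP) lies midway between the tips of the shut fingers; the grasp point (between the pads) lies 19 mm behind it; z points along the fingers, y is the direction in which the jaws open and shut (so a half turn about z gives the same grasp; the last joint's range is limited). The gripper opens to 85 mm and grips with 20 to 120 N. Pads are 22 mm wide; open, the fingers measure 114 mm over their backs; the gripper's body (76 mm by 85 mm) begins 54 mm behind the grasp point. The pads swing forward as they close: fully open they stand 13 mm farther back than shut.
Start: joints at [1.067, 0.477, 0.022, 1.555, -0.011, 1.109, -0.083], TCP at [0.26, -0.623, 0.231] pointing down, gripper open.
Joint ranges: [-2.96, 2.96], [-0.34, 2.1], [-1.41, 1.46], [0.24, 2.44], [-1.37, 4.51], [0.17, 1.92], [-2.96, 2.96]. Speed limits (rad/s): [2.39, 2.39, 3.14, 3.14, 3.14, 3.14, 3.14].

### API

Orientations are given as a unit quaternion [x, y, z, w].
In Python, from station import get_obs, read_camera, camera_info, finish_job gives the robot as it stands. The module is installed in compiled form; this text tells all that it offers.
- The arm moves only by the shell command python3 -m pendant 'ROWS' [FORCE]. ROWS is a JSON object of lists of equal length, an entry for each row: "delta_pos": the shift along the tool's x, y, z in mm, a list of three; "delta_rot": the turn, a rotation vector about the tool's x, y, z in degrees, a list of three; "hand": the opening, from 0 (shut) to 1 (fully open). A call has 1 to 8 rows; each row is the pose to reach, as a shift and turn from the pose commanded when the call began, along the tool's axes at that moment; what a row does not reach only later rows make up. A row lasts 1/8 s, in which the tool goes at most 62.5 mm and 10.7 degrees, less where a joint would pass 70% of its speed; a pose out of reach is approached as far as the arm can. A call with a gripper value outside its range is refused whole. The fingers move at their own pace and stop on an object; FORCE is the grip in N (left out, the last holds). Time passes only in rows, so rows that repeat a pose let the fingers close. It gives the time, the measured TCP pose, the force and the opening at its end, in the units of the state.
- get_obs(): the state, without advancing time (a new reading comes with each control period).
- read_camera(name): name is "scene" or "top"; returns (picture, depth): 400x640x3 uint8, red, green, blue; 400x640 float32, m along the optical axis (not along the pixel's ray), 0 where there is no reading.
- camera_info(name): a dict with "fov_y" (degrees; the focal length in pixels is half the picture's height over the tangent of half this angle, whatever the lens; pixels are square), "cx", "cy" (the principal point, pixels), "dist_coeffs" ([k1, k2, p1, p2, k3] as OpenCV has them; the pictures are not rectified), "R" (3x3) and "t" (3): a world point X has camera coordinates R X + t. Camera axes: x right, y down, z forward; pixel columns grow to the right and rows downward; lengths in m; the calibration is good to about 2 mm. A picture is of the moment at which its call begins. camera_info takes no time and is no camera call.
- finish_job(): hands the job in, once; it reports no verdict.
The state is a dict: "clock": time; "joint_pos": joint angles; "qvel": joint speeds; "joint_efforts": joint torques, N m; "ee_pos": TCP position; "tool_rot": TCP orientation; "ft_force": force on the tool from outside, world axes, zero at the start; "wrist_torque": the same for the moment, N m; "width": finger opening in m.
Only numpy, scipy, OpenCV 4.12 (cv2) and the standard library are available. Lean on these libraries where they do the work, as an engineer would, in place of code of your own. Each camera call takes 0.05 s, during which the arm holds its last target. There are 200 camera calls.

## Working session

There is one attempt and no reset: what is moved stays moved. The work goes in short steps, Python scripts to look and compute and a shell command to move; the robot and the scene stay as the last step left them, time stands still between calls to the robot, and variables do not carry over. Pictures are saved under pics/ and viewed, about 8 in all and at most 12, crops included, and the job is handed in when it is done.

```bash
mkdir -p pics; cat > h.py <<'E'
import numpy as np, cv2
from station import *
def K(n):
    c=camera_info(n); f=200/np.tan(np.radians(c["fov_y"])/2)
    return np.array([[f,0,c["cx"]],[0,f,c["cy"]],[0,0,1]]),np.array(c["dist_coeffs"],float),np.array(c["R"]),np.array(c["t"])
def ray(n,uv):
    k,d,R,t=K(n); p=cv2.undistortPoints(np.array(uv,float).reshape(-1,1,2),k,d).reshape(-1,2)
    return np.c_[p,np.ones(len(p))]@R, -R.T@t
def onz(n,uv,z):
    r,c=ray(n,uv); return c+r*((z-c[2])/r[:,2])[:,None]
def bydepth(n,uv,D):
    r,c=ray(n,uv); return c+r*np.array([D[int(v),int(u)] for u,v in uv])[:,None]
def proj(n,X):
    k,d,R,t=K(n); return cv2.projectPoints(np.array(X,float).reshape(-1,3),cv2.Rodrigues(R)[0],t,k,d)[0].reshape(-1,2)
E
python3 - <<'E'
from h import *
for n in("scene","top"):
    p,D=read_camera(n); cv2.imwrite(f"pics/{n}0.png",p[:,:,::-1]); np.save(n+"0.npy",D); np.save(n+"0p.npy",p)
    c=camera_info(n); print(n,c["fov_y"],c["dist_coeffs"],-np.array(c["R"]).T@c["t"],np.array(c["R"])[2])
print(get_obs())
E
```

```text
scene 57.19535663432641 [-0.08336465  0.          0.          0.          0.        ] [ 1.01147641 -0.40983658  0.73762819] [-0.49814703  0.49436187 -0.71235938]
top 55.97928712687997 [-0.05515808  0.          0.          0.          0.        ] [0.38089243 0.06296669 0.94735013] [ 0.16547906 -0.00768096 -0.98618339]
{'clock': 0.1, 'joint_pos': array([ 1.06689874,  0.47768644,  0.02232967,  1.55631697, -0.0114868 ,
        1.10928151, -0.08309434]), 'qvel': array([-1.93049719e-04, -4.07531287e-04,  1.31434961e-03, -2.45684153e-03,
       -8.82624997e-05, -9.56399518e-04, -1.48972476e-03]), 'joint_efforts': array([ 4.60896015e-03, -5.97766757e+01,  1.61389444e+00, -2.81957531e+01,
        1.28729522e-02,  4.96356006e-03, -2.56807277e-05]), 'ee_pos': array([ 0.26004222, -0.62234788,  0.2304585 ]), 'tool_rot': array([ 9.80477285e-01,  1.96630827e-01, -2.11070425e-04, -7.53093159e-04]), 'ft_force': array([0.03044643, 0.24763541, 0.04124869]), 'wrist_torque': array([ 0.00287264, -0.02318529, -0.01662482]), 'width': 0.08562243082652456}
```

View pics/top0.png

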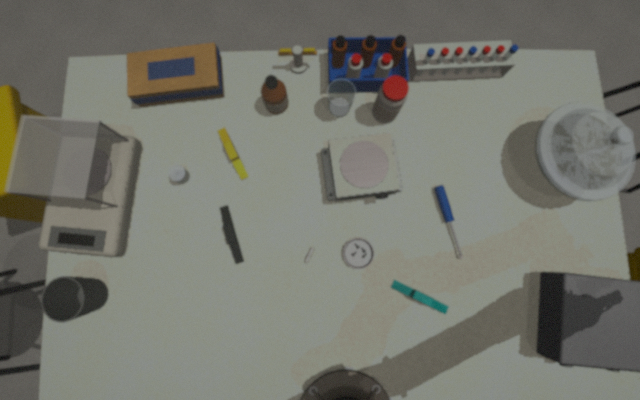

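View pics/scene0.png

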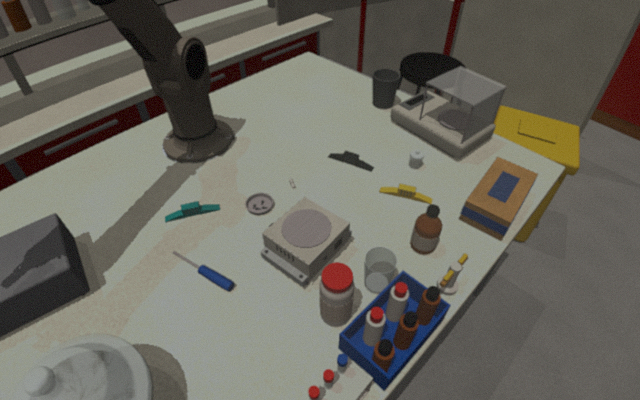

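```bash
python3 - <<'E'
from h import *
t=np.load("top0p.npy")[:,:,::-1]; s=np.load("scene0p.npy")[:,:,::-1]
g=lambda im,x,y,w,h,k:cv2.resize(cv2.convertScaleAbs(im[y:y+h,x:x+w],alpha=1.4),None,fx=k,fy=k,interpolation=cv2.INTER_CUBIC)
a=g(t,315,125,100,75,4);b=g(t,190,200,100,75,4);c=g(s,250,190,100,75,4);d=g(s,310,140,100,75,4)
cv2.imwrite("pics/crop.png",np.vstack([np.hstack([a,b]),np.hstack([c,d])]))
D=np.load("top0.npy")
vv,uu=np.mgrid[120:215,300:420]; P=bydepth("top",np.c_[uu.ravel(),vv.ravel()],D)
m=(P[:,2]>.075)&(P[:,2]<.11); Q=P[m]; print("cover",len(Q),np.median(Q[:,2]))
def rect(Q):
    r=cv2.minAreaRect((Q[:,:2]*1000).astype(np.float32)); return r
print(rect(Q),Q[:,:2].mean(0))
m=(P[:,2]>.025)&(P[:,2]<.05); print("base",m.sum(),rect(P[m]),np.histogram(P[:,2],bins=np.arange(0,.11,.004)))
vv,uu=np.mgrid[200:270,205:255]; P=bydepth("top",np.c_[uu.ravel(),vv.ravel()],D)
col=np.load("top0p.npy")[200:270,205:255].max(2).ravel()
m=(col<70); print("wedge",m.sum(),rect(P[m]),P[m].mean(0),P[m][:,2].max())
S=np.load("scene0.npy"); vv,uu=np.mgrid[185:290,250:360]; P=bydepth("scene",np.c_[uu.ravel(),vv.ravel()],S)
m=(P[:,2]>.075)&(P[:,2]<.11); print("scover",m.sum(),rect(P[m]),np.median(P[m][:,2]),P[m].mean(0))
m=(P[:,2]>.025)&(P[:,2]<.05); print(np.histogram(P[:,2],bins=np.arange(0,.11,.004)))
print(D[300,200],D[167,363])
E
```

```text
cover 3703 0.08883224249747579
((594.574462890625, -54.20696258544922), (144.88922119140625, 150.63507080078125), 6.354334354400635) [ 0.59449252 -0.05333653]
base 588 ((618.8370971679688, -51.66099548339844), (204.13172912597656, 186.8922882080078), 6.041743755340576) (array([2123,   21,    7,   10,   10,   22,   18,   20,   22,  327,  175,
         22,   12,   21,   20,   22,   27,   42,   52,   32,   61, 1259,
       2119,  227,    0,    0,    0]), array([0.   , 0.004, 0.008, 0.012, 0.016, 0.02 , 0.024, 0.028, 0.032,
       0.036, 0.04 , 0.044, 0.048, 0.052, 0.056, 0.06 , 0.064, 0.068,
       0.072, 0.076, 0.08 , 0.084, 0.088, 0.092, 0.096, 0.1  , 0.104,
       0.108]))
wedge 456 ((404.07318115234375, 206.5308380126953), (270.82763671875, 106.03965759277344), 59.4455451965332) [0.44128954 0.2703105  0.02370541] 0.9473501338638053
scover 3351 ((627.9632568359375, -66.59882354736328), (200.5054168701172, 181.81182861328125), 5.1147894859313965) 0.08951914992157006 [ 0.6052876  -0.06192088  0.08907846]
(array([2917,  153,   59,   55,   22,   60,   79,   89,   93,  298,  242,
         86,   76,   83,   88,   88,   95,   87,  102,   87,   87,  684,
       2019,  438,    0,    0,    0]), array([0.   , 0.004, 0.008, 0.012, 0.016, 0.02 , 0.024, 0.028, 0.032,
       0.036, 0.04 , 0.044, 0.048, 0.052, 0.056, 0.06 , 0.064, 0.068,
       0.072, 0.076, 0.08 , 0.084, 0.088, 0.092, 0.096, 0.1  , 0.104,
       0.108]))
0.9162777 0.88088274
```

View pics/crop.png

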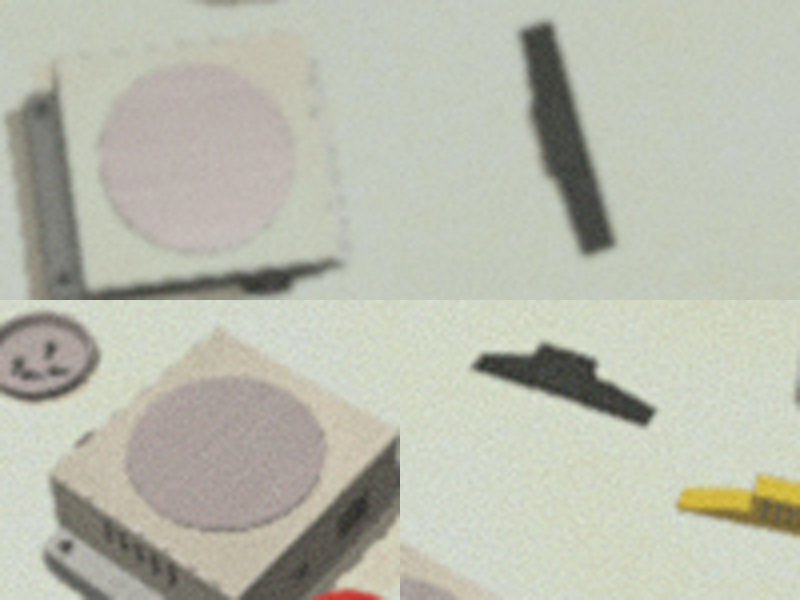

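The crop shows: wedge tips at about px (224,206.7) and (240,262.5) in the top picture. The cover has yaw ≈ +6.4°, and the right ledge (scene crop) and the left ledge (top crop) are both visible.

```bash
cat >> h.py <<'E'
def coverpts(n,D):
    box=(slice(120,215),slice(300,420)) if n=="top" else (slice(185,290),slice(250,360))
    vv,uu=np.mgrid[box]; ok=D[box].ravel()>0; uv=np.c_[uu.ravel(),vv.ravel()][ok]
    r,c=ray(n,uv); return c+r*D[box].ravel()[ok][:,None],uv
def rotz():
    from scipy.spatial.transform import Rotation as R
    return R.from_quat(get_obs()["tool_rot"]).as_matrix()
def go(p,yaw=None):
    """print mm delta in tool axes to reach world TCP p(m); yaw = world angle (deg) of tool y"""
    from scipy.spatial.transform import Rotation as R
    o=get_obs(); M=rotz(); d=M.T@(np.array(p)-o["ee_pos"])*1000
    out=["d",d.round(1)]
    if yaw is not None:
        a=np.radians(yaw); y=np.array([np.cos(a),np.sin(a),0]); z=np.array([0,0,-1.]); T=np.c_[np.cross(y,z),y,z]
        out+=["rot",np.degrees(R.from_matrix(M.T@T).as_rotvec()).round(2)]
    print(*out)
E
python3 - <<'E'
from h import *
from scipy.spatial.transform import Rotation
a=onz("top",[[223.6,206.4],[239.6,262.1]],.001); print(a,np.linalg.norm(a[0]-a[1]),np.degrees(np.arctan2(*(a[0]-a[1])[1::-1])))
b=onz("scene",[[310+75/4-.4,140+66/4-.4],[310+250/4-.4,140+119/4-.4]],.001);print("scene",b,np.linalg.norm(b[0]-b[1]),np.degrees(np.arctan2(*(b[1]-b[0])[1::-1])))
for n in("top","scene"):
    D=np.load(n+"0.npy"); P,uv=coverpts(n,D); m=(abs(P[:,2]-.089)<.006)
    Q=P[m]; Q=Q[(abs(Q[:,0]-.5945)<.09)&(abs(Q[:,1]+.054)<.1)]
    best=None
    for th in np.arange(2,11,.25):
        c,s=np.cos(np.radians(th)),np.sin(np.radians(th)); q=Q[:,:2]@np.array([[c,-s],[s,c]])
        lo,hi=np.percentile(q,1,axis=0),np.percentile(q,99,axis=0); A=np.prod(hi-lo)
        if best is None or A<best[0]: best=(A,th,hi-lo,np.array([[c,-s],[s,c]])@((hi+lo)/2))
    print(n,len(Q),best,np.median(Q[:,2]))
    hist=P[(P[:,2]>.03)&(P[:,2]<.05)]; h=np.histogram(hist[:,2],np.arange(.03,.05,.001)); print(h[0])
c=a.mean(0); th=16; print(proj("top",[[.5945,-.0542,.089]]))
go([.58,-.15,.23]); 
E
```

```text
[[0.51427997 0.29479809 0.001     ]
 [0.37395313 0.25197942 0.001     ]] 0.14671421747602043 16.968797894591273
scene [[0.3783238  0.24518346 0.001     ]
 [0.51796132 0.29348717 0.001     ]] 0.14775617121759893 19.081636533922588
top 3638 (np.float64(0.020051872593473557), np.float64(6.5), array([0.13592368, 0.14752303]), array([ 0.59669715, -0.05385242])) 0.08887141502077711
[  1   6   1   2   3  16  30  67 107 123  86  57  24   8   6   5   8   3
   8   0]
scene 3160 (np.float64(0.02045129097378942), np.float64(6.5), array([0.13777517, 0.1484396 ]), array([ 0.59901022, -0.05564306])) 0.08969987153820291
[ 22  27  23  19  20  31  21  49  85 143 120  73  32  17  22  22  21  21
  22  14]
[[363.97657996 164.96389264]]
d [ 477.3 -312.5    0.9]
```

```bash
python3 -m pendant '{"delta_pos":[[477,-312,0],[477,-312,0],[477,-312,0],[477,-312,0],[477,-312,0],[477,-312,0],[477,-312,0],[477,-312,0]],"delta_rot":[[0,0,4.7],[0,0,4.7],[0,0,4.7],[0,0,4.7],[0,0,4.7],[0,0,4.7],[0,0,4.7],[0,0,4.7]],"hand":[1,1,1,1,1,1,1,1]}' 40
python3 -c "
from h import *
go([.446,.271,.12],-72)"
```

```text
clock: 1.1
ee_pos: [0.5415, -0.2072, 0.2311]
tool_rot: [0.988, 0.156, -0.0, 0.0]
ft_force: [0.9, 0.4, 0.7]
width: 0.0856
d [  56.7 -484.3  111.1] rot [-0.    0.02 -0.03]
```

```bash
python3 -m pendant '{"delta_pos":[[57,-484,0],[57,-484,0],[57,-484,0],[57,-484,0],[57,-484,0],[57,-484,0],[57,-484,60],[57,-484,111]],"delta_rot":[[0,0,0],[0,0,0],[0,0,0],[0,0,0],[0,0,0],[0,0,0],[0,0,0],[0,0,0]],"hand":[1,1,1,1,1,1,1,1]}'
python3 -c "
from h import *
p,D=read_camera('scene'); cv2.imwrite('pics/g1.png',cv2.resize(p[100:220,270:430,::-1],None,fx=5,fy=5,interpolation=2))
print(get_obs()['ee_pos']); go([.446,.271,.003],-72)"
```

```text
clock: 2.1
ee_pos: [0.4503, 0.2518, 0.1514]
tool_rot: [0.988, 0.157, 0.002, -0.001]
ft_force: [0.7, -0.5, -0.8]
width: 0.0852
[0.44460786 0.2537043  0.14422778]
d [  7.7 -15.6 141.2] rot [-0.16  0.36  0.39]
```

View pics/g1.png

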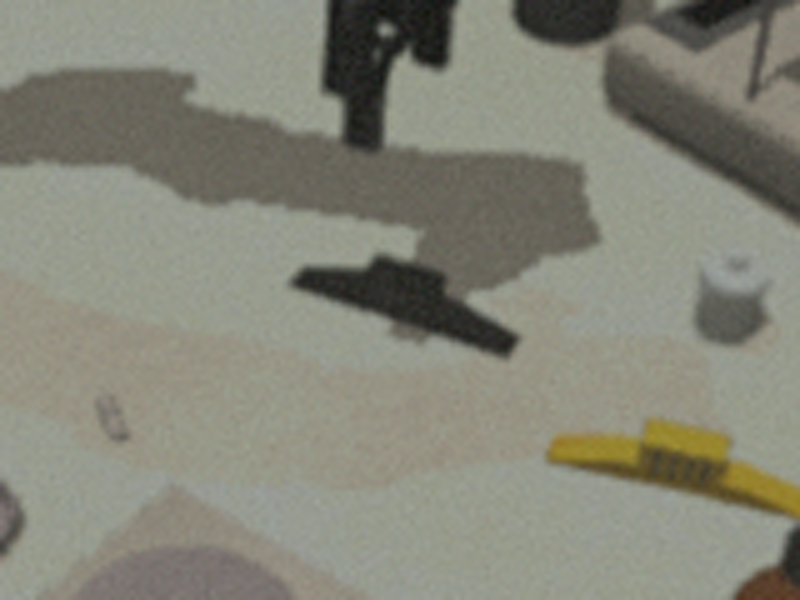

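The wedge is undisturbed at about (400,300) in the crop, with the fingers above and short of it. I descend and grasp.

```bash
python3 -m pendant '{"delta_pos":[[0,0,0],[0,0,0],[0,0,0]],"delta_rot":[[0,0,0],[0,0,0],[0,0,0]],"hand":[1,1,1]}'
python3 -c "
from h import *
go([.446,.271,.003],-72)"
```

```text
clock: 2.52
ee_pos: [0.4511, 0.2471, 0.1519]
tool_rot: [0.988, 0.155, 0.001, -0.0]
ft_force: [0.7, 0.5, -0.6]
width: 0.0856
d [  2.1 -24.3 148.9] rot [ 0.01 -0.13 -0.16]
```

```bash
python3 -m pendant '{"delta_pos":[[2,-24,40],[2,-24,90],[2,-24,110],[2,-24,140],[2,-24,149],[2,-24,149],[2,-24,149],[2,-24,149]],"delta_rot":[[0,0,0],[0,0,0],[0,0,0],[0,0,0],[0,0,0],[0,0,0],[0,0,0],[0,0,0]],"hand":[1,1,1,1,1,1,0,0]}' 60
python3 -m pendant '{"delta_pos":[[0,0,0],[0,0,0],[0,0,0],[0,0,0]],"delta_rot":[[0,0,0],[0,0,0],[0,0,0],[0,0,0]],"hand":[0,0,0,0]}'
```

```text
clock: 3.52
ee_pos: [0.4451, 0.2719, 0.0027]
tool_rot: [0.988, 0.156, 0.001, -0.0]
ft_force: [0.3, -0.9, 0.3]
width: 0.0517
clock: 4.03
ee_pos: [0.4447, 0.2718, 0.0022]
tool_rot: [0.988, 0.156, 0.0, -0.0]
ft_force: [-0.9, -0.9, 6.4]
width: 0.0212
```

```bash
python3 -m pendant '{"delta_pos":[[0,0,-30],[0,0,-80],[0,0,-98],[20,50,-98],[40,100,-98],[76,150,-98],[76,201,-98],[76,201,-98]],"delta_rot":[[0,0,0],[0,0,-8],[0,0,-18],[0,0,-28],[0,0,-38],[0,0,-48],[0,0,-58],[0,0,-68]],"hand":[0,0,0,0,0,0,0,0]}'
python3 -m pendant '{"delta_pos":[[0,0,0],[0,0,0],[0,0,0],[0,0,0]],"delta_rot":[[0,0,-10],[0,0,-10.5],[0,0,-10.5],[0,0,-10.5]],"hand":[0,0,0,0]}'
python3 - <<'E'
from h import *
print(get_obs()['ft_force']); go([.5789,.1045,.1],6.5)
ims=[]
for n,(x,y,w,h) in dict(top=(240,110,160,120),scene=(270,120,160,120)).items():
    p,D=read_camera(n); np.save(n+"1.npy",D);np.save(n+"1p.npy",p); ims.append(cv2.resize(cv2.convertScaleAbs(p[y:y+h,x:x+w,::-1],alpha=1.5),None,fx=4,fy=4,interpolation=2)[:,:400 if n=="x" else 640])
cv2.imwrite("pics/h1.png",cv2.resize(np.hstack(ims),None,fx=.62,fy=.62))
cv2.imwrite("pics/h1.png",np.vstack([ims[0][:300*1+0],ims[1][:300]]) if 0 else np.vstack([cv2.resize(i,(400,300),interpolation=3) for i in ims]))
E
```

```text
clock: 5.03
ee_pos: [0.5801, 0.0973, 0.0986]
tool_rot: [0.732, 0.681, -0.001, 0.001]
ft_force: [-0.4, 0.2, -0.1]
width: 0.0214
clock: 5.52
ee_pos: [0.5786, 0.104, 0.0997]
tool_rot: [0.667, 0.745, -0.0, 0.0]
ft_force: [-0.7, -0.2, -1.4]
width: 0.0214
[-0.70229196 -0.239707   -1.40373733]
d [ 0.4  0.4 -0.3] rot [ 0.    0.01 -0.1 ]
```

View pics/h1.png

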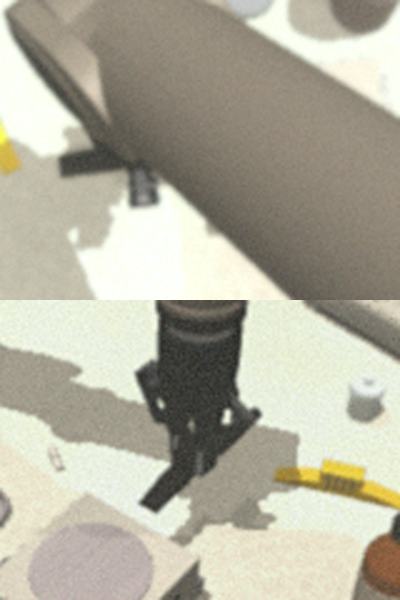

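The wedge is held and roughly level. In the scene picture its inner tip is near px (328,202) and its outer tip near (373,165). I enlarge to locate the tips.

```bash
python3 - <<'E'
from h import *
p=np.load("scene1p.npy"); cv2.imwrite("pics/h2.png",cv2.resize(cv2.convertScaleAbs(p[150:212,315:385,::-1],alpha=1.8),None,fx=9,fy=9,interpolation=2))
# predicted tips if wedge centred in grip, underside 2mm below TCP
th=np.radians(6.5); L=np.array([-np.sin(th),np.cos(th),0]);X=np.array([np.cos(th),np.sin(th),0]); o=np.array([.5786,.104,.098])
for s in(-1,1):
    for w in(-.011,.011):
        for z in(0,.0015): print(s,w,z,((proj("scene",o+s*.075*L+w*X+[0,0,z])-[315,150])*9+4).round(1))
E
```

```text
-1 -0.011 0 [[ 89. 466.]]
-1 -0.011 0.0015 [[ 89.  462.2]]
-1 0.011 0 [[153.9 502.8]]
-1 0.011 0.0015 [[154.  498.9]]
1 -0.011 0 [[404.4 178.1]]
1 -0.011 0.0015 [[404.7 174.3]]
1 0.011 0 [[466.7 208.9]]
1 0.011 0.0015 [[467.1 205. ]]
```

View pics/h2.png

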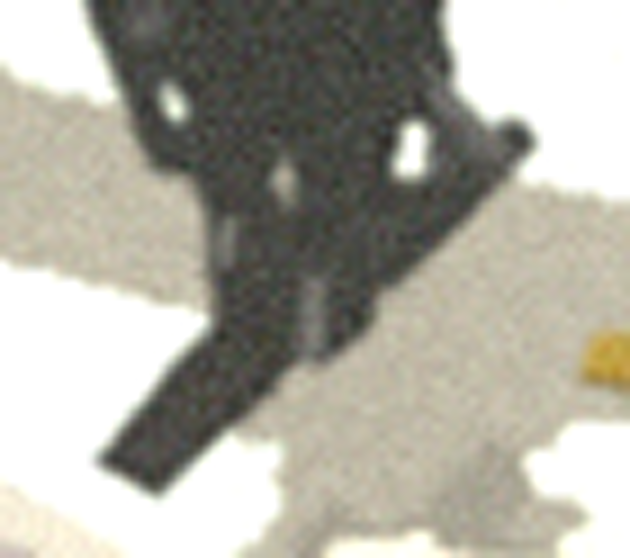

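```bash
python3 - <<'E'
from h import *
for n,(x0,x1,y0,y1) in dict(scene=(315,385,150,212),top=(258,300,165,200)).items():
    p=np.load(n+"1p.npy");D=np.load(n+"1.npy"); vv,uu=np.mgrid[y0:y1,x0:x1]
    m=(p[y0:y1,x0:x1].max(2)<75)&(D[y0:y1,x0:x1]>0); uv=np.c_[uu[m],vv[m]]; P=bydepth(n,uv,D)
    th=np.radians(6.5);L=np.array([-np.sin(th),np.cos(th)]);X=np.array([np.cos(th),np.sin(th)])
    q=(P[:,:2]-[.5786,.104])*1000; a=np.c_[q@L,q@X,P[:,2]*1000]
    k=a[:,2]<135
    for lo in range(-90,110,10):
        s=a[k&(a[:,0]>=lo)&(a[:,0]<lo+10)]
        if len(s): print(n,lo,len(s),np.percentile(s[:,1],[5,95]).round(),np.percentile(s[:,2],[5,50,95]).round(1))
    if n=="top": print(proj(n,np.array([[*( [.5786,.104]+.075*L),.0985]])), a[k,0].max())
E
```

```text
scene -80 9 [-5.  9.] [ 99.2  99.9 102.2]
scene -70 29 [-8.  9.] [ 99.5 101.8 104.5]
scene -60 35 [-7. 11.] [101.8 104.3 107.2]
scene -50 31 [-8. 11.] [104.  107.3 109.3]
scene -40 35 [-7. 11.] [102.4 109.8 112.4]
scene -30 69 [-7. 11.] [106.4 116.3 129.6]
scene -20 71 [-14.  17.] [104.8 127.3 132.9]
scene -10 70 [-21.  24.] [108.3 128.  134. ]
scene 0 29 [-12.  25.] [113.2 128.7 131.9]
scene 10 4 [-11.  -4.] [129.8 130.6 131.1]
scene 50 1 [-2. -2.] [105.3 105.3 105.3]
scene 60 6 [-35.  -2.] [ 25.6 102.5 103.7]
scene 70 2 [-6. -5.] [100.5 101.1 101.6]
top 10 3 [-11. -10.] [102.  108.9 110.4]
top 20 16 [-11.  -6.] [103.3 110.4 128.6]
top 30 31 [-11.   4.] [103.9 110.  113. ]
top 40 42 [-11.   8.] [104.2 108.  110.9]
top 50 37 [-9.  9.] [100.4 104.8 107.1]
top 60 35 [-10.   8.] [ 99.4 101.5 105.2]
top 70 20 [-8.  7.] [ 97.9  99.2 101.9]
[[264.1956927  175.87198028]] 75.71283881927842
```

Depth check: the wedge is level, centred in the grip within about 1 mm, with its underside about 2 mm below the TCP. I descend onto the left ledge.

```bash
python3 -m pendant '{"delta_pos":[[0,0,30],[0,0,50],[0,0,55],[0,0,55],[0,0,55]],"delta_rot":[[0,0,0],[0,0,0],[0,0,0],[0,0,0],[0,0,0]],"hand":[0,0,0,0,0]}' 80
python3 -m pendant '{"delta_pos":[[0,0,1],[0,0,2],[0,0,2]],"delta_rot":[[0,0,0],[0,0,0],[0,0,0]],"hand":[0,0,0]}'
python3 -m pendant '{"delta_pos":[[0,0,0.7],[0,0,1.4],[0,0,1.4]],"delta_rot":[[0,0,0],[0,0,0],[0,0,0]],"hand":[0,0,0]}'
```

```text
clock: 6.25
ee_pos: [0.5793, 0.1041, 0.0455]
tool_rot: [0.666, 0.746, 0.001, 0.0]
ft_force: [-0.0, -0.3, -1.6]
width: 0.0207
clock: 6.62
ee_pos: [0.5787, 0.1038, 0.0428]
tool_rot: [0.666, 0.746, 0.0, 0.0]
ft_force: [-0.8, -0.4, -0.2]
width: 0.0205
clock: 7.0
ee_pos: [0.5788, 0.1039, 0.0419]
tool_rot: [0.666, 0.746, -0.0, 0.0]
ft_force: [-1.3, 0.3, 5.8]
width: 0.0208
```

```bash
python3 -m pendant '{"delta_pos":[[-2,0,0],[-5,0,0],[-8,0,0],[-10,0,0],[-10,0,0]],"delta_rot":[[0,0,0],[0,0,0],[0,0,0],[0,0,0],[0,0,0]],"hand":[0,0,0,0,0]}'
python3 -m pendant '{"delta_pos":[[-1.5,0,0],[-3,0,0],[-4,0,0],[-4,0,0]],"delta_rot":[[0,0,0],[0,0,0],[0,0,0],[0,0,0]],"hand":[0,0,0,0]}'
```

```text
clock: 7.62
ee_pos: [0.5806, 0.0941, 0.042]
tool_rot: [0.666, 0.746, 0.001, 0.0]
ft_force: [0.8, 0.6, 6.2]
width: 0.0206
clock: 8.12
ee_pos: [0.5811, 0.0907, 0.0421]
tool_rot: [0.666, 0.746, 0.001, 0.0]
ft_force: [0.1, 3.4, 6.3]
width: 0.0208
```

```bash
cat >> h.py <<'E'
def lift(N=6):
    """heights (mm) of left/right cover ends (extrapolated to lips) vs first pictures, seen by scene camera"""
    c0=np.array([.597,-.0545]);th=np.radians(6.5);L=np.array([-np.sin(th),np.cos(th)]);X=np.array([np.cos(th),np.sin(th)])
    def fit(D):
        P,uv=coverpts("scene",D); q=P[:,:2]-c0; l,x=q@L,q@X
        m=(P[:,2]>.080)&(P[:,2]<.110)&(abs(l)<.066)&(abs(x)<.06); A=np.c_[np.ones(len(l)),l,x]
        for _ in range(3):
            s=np.linalg.lstsq(A[m],P[m,2],rcond=None)[0]; m=(abs(P[:,2]-A@s)<.005)&(abs(l)<.066)&(abs(x)<.06)
        return np.array([s[0]+.075*s[1],s[0]-.075*s[1]])*1000
    z0=fit(np.load("scene0.npy")); r=np.array([fit(read_camera("scene")[1])-z0 for _ in range(N)])
    print("lift L,R",r.mean(0).round(2),"sd",r.std(0).round(2),"force",get_obs()["ft_force"].round(1))
E
python3 -m pendant '{"delta_pos":[[-1.5,0,0],[-3,0,0],[-4.5,0,0],[-6,0,0],[-6,0,0]],"delta_rot":[[0,0,0],[0,0,0],[0,0,0],[0,0,0],[0,0,0]],"hand":[0,0,0,0,0]}'
python3 -c "
from h import *
lift()"
```

```text
clock: 8.75
ee_pos: [0.5816, 0.088, 0.0424]
tool_rot: [0.665, 0.747, 0.003, -0.001]
ft_force: [-0.6, 8.1, 6.7]
width: 0.0205
lift L,R [0.42 0.05] sd [0.06 0.06] force [-1.1  7.3  5.7]
```

```bash
python3 -m pendant '{"delta_pos":[[-1,0,0],[-2,0,0],[-3,0,0],[-4,0,0],[-4,0,0]],"delta_rot":[[0,0,0],[0,0,0],[0,0,0],[0,0,0],[0,0,0]],"hand":[0,0,0,0,0]}' 100
python3 -c "
from h import *
lift()"
```

```text
clock: 9.68
ee_pos: [0.5821, 0.0842, 0.0424]
tool_rot: [0.665, 0.747, 0.003, -0.001]
ft_force: [-0.5, 8.2, 6.2]
width: 0.0205
lift L,R [1.49 0.14] sd [0.07 0.05] force [-0.5  8.9  6.1]
```

Steady: about 1.1 mm of lift per 4 mm of push. Another 4 mm should bring the left end to about 2.6 mm.

```bash
python3 -m pendant '{"delta_pos":[[-1,0,0],[-2,0,0],[-3,0,0],[-4,0,0],[-4,0,0]],"delta_rot":[[0,0,0],[0,0,0],[0,0,0],[0,0,0],[0,0,0]],"hand":[0,0,0,0,0]}'
python3 -c "
from h import *
lift()"
```

```text
clock: 10.6
ee_pos: [0.5825, 0.0802, 0.0424]
tool_rot: [0.665, 0.747, 0.003, -0.001]
ft_force: [-1.3, 8.7, 6.1]
width: 0.0203
lift L,R [2.75 0.14] sd [0.06 0.04] force [0.  9.1 6. ]
```

```bash
python3 -m pendant '{"delta_pos":[[10,0,0],[20,0,0],[28,0,0],[28,0,0],[28,0,-30],[28,0,-75],[28,0,-75]],"delta_rot":[[0,0,0],[0,0,0],[0,0,0],[0,0,0],[0,0,0],[0,0,0],[0,0,0]],"hand":[0,0,0,0,0,0,0]}'
python3 - <<'E'
from h import *
lift(4); go([.6151,-.2135,.117],6.5)
E
```

```text
clock: 11.78
ee_pos: [0.5807, 0.1041, 0.1191]
tool_rot: [0.666, 0.746, 0.002, 0.002]
ft_force: [0.3, -0.5, -1.9]
width: 0.0211
lift L,R [2.8  0.11] sd [0.06 0.03] force [-0.2  0.2 -0.8]
d [-318.6    1.6   -2. ] rot [-0.14  0.04 -0.04]
```

```bash
python3 -m pendant '{"delta_pos":[[-60,0,0],[-120,0,0],[-180,0,0],[-240,1,0],[-300,1,0],[-318,1,0],[-318,1,0],[-318,1,0]],"delta_rot":[[0,0,0],[0,0,0],[0,0,0],[0,0,0],[0,0,0],[0,0,0],[0,0,0],[0,0,0]],"hand":[0,0,0,0,0,0,0,0]}'
python3 - <<'E'
from h import *
o=get_obs();go([.6151,-.2135,.0445],6.5)
n="scene";p,D=read_camera(n)
th=np.radians(6.5);L=np.array([-np.sin(th),np.cos(th)]);X=np.array([np.cos(th),np.sin(th)])
c=np.array([*o["ee_pos"]])
box=[proj(n,[[*(c[:2]+L*a+X*b),c[2]]])[0] for a in(-.09,.09) for b in(-.03,.03)]; x0,y0=np.min(box,0).astype(int)-5;x1,y1=np.max(box,0).astype(int)+5
vv,uu=np.mgrid[y0:y1,x0:x1]; m=(p[y0:y1,x0:x1].max(2)<75)&(D[y0:y1,x0:x1]>0); P=bydepth(n,np.c_[uu[m],vv[m]],D)
q=(P[:,:2]-c[:2])*1000;a=np.c_[q@L,q@X,(P[:,2]-c[2])*1000];k=(a[:,2]<17)&(a[:,2]>-15)
for lo in range(-80,90,10):
    s=a[k&(a[:,0]>=lo)&(a[:,0]<lo+10)]
    if len(s): print(lo,len(s),np.percentile(s[:,1],[5,95]).round(),np.percentile(s[:,2],[5,50,95]).round(1))
cv2.imwrite("pics/r1.png",cv2.resize(cv2.convertScaleAbs(p[200:320,200:360,::-1],alpha=1.5),None,fx=5,fy=5,interpolation=2))
E
```

```text
clock: 12.98
ee_pos: [0.6154, -0.2091, 0.1158]
tool_rot: [0.665, 0.747, 0.0, -0.001]
ft_force: [0.5, 0.8, 0.5]
width: 0.0207
d [-4.5 -0.7 71.3] rot [-0.03 -0.11  0.15]
-80 17 [-10.   9.] [-2.6 -0.9  0.3]
-70 57 [-9. 11.] [-1.   1.6  4.3]
-60 60 [-8. 12.] [0.8 4.5 7.2]
-50 59 [-8. 11.] [1.1 7.6 9.2]
-40 60 [-8. 12.] [ 4.5  9.4 11.8]
-30 58 [-7. 12.] [ 4.6 10.3 14.3]
-20 22 [12. 17.] [ 4.5 11.6 16.2]
-10 13 [16. 24.] [ 6.6 11.6 14.6]
0 5 [23. 24.] [12.4 13.1 15.6]
50 22 [-10.  11.] [1.7 4.8 6.2]
60 38 [-10.  11.] [0.3 2.2 4.4]
70 20 [-10.  10.] [-2.   0.2  1. ]
```

View pics/r1.png

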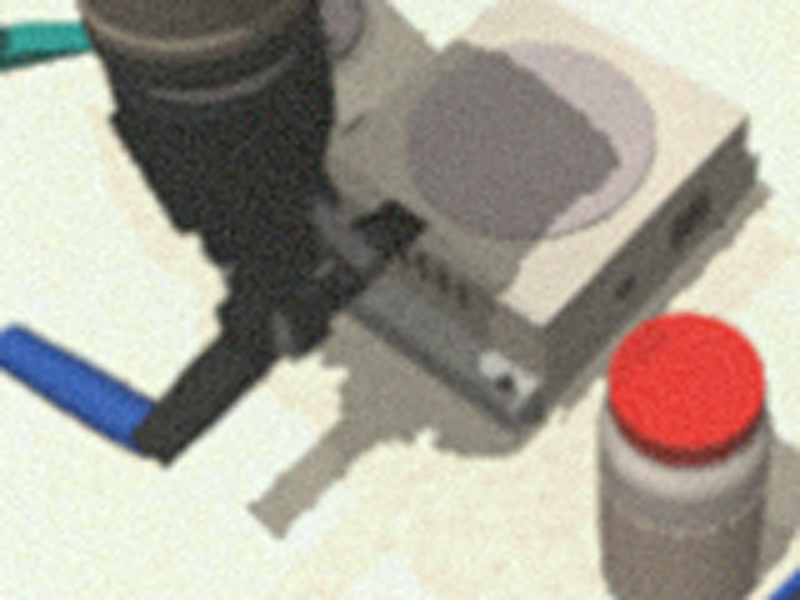

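The wedge points at the right end wall (crop about (400,215)) above the right ledge, and the screwdriver lies clear below. The wedge has tipped about 0.7° in the grip, inner tip high. I correct this and descend.

```bash
python3 -m pendant '{"delta_pos":[[-4,0,20],[-4,0,50],[-4,0,70],[-4,0,71],[-4,0,71]],"delta_rot":[[0,-0.7,0],[0,-0.7,0],[0,-0.7,0],[0,-0.7,0],[0,-0.7,0]],"hand":[0,0,0,0,0]}'
python3 -m pendant '{"delta_pos":[[0,0,1],[0,0,2],[0,0,2]],"delta_rot":[[0,0,0],[0,0,0],[0,0,0]],"hand":[0,0,0]}'
python3 -m pendant '{"delta_pos":[[0,0,0.6],[0,0,1.2],[0,0,1.2]],"delta_rot":[[0,0,0],[0,0,0],[0,0,0]],"hand":[0,0,0]}'
```

```text
clock: 13.65
ee_pos: [0.6163, -0.2158, 0.0456]
tool_rot: [0.666, 0.746, -0.004, 0.005]
ft_force: [0.2, 0.6, -1.9]
width: 0.0207
clock: 14.02
ee_pos: [0.616, -0.2162, 0.0435]
tool_rot: [0.666, 0.746, -0.004, 0.005]
ft_force: [0.9, -0.5, -1.4]
width: 0.0208
clock: 14.4
ee_pos: [0.616, -0.2162, 0.0423]
tool_rot: [0.666, 0.746, -0.004, 0.005]
ft_force: [-1.1, -0.3, 1.0]
width: 0.0206
```

```bash
python3 -m pendant '{"delta_pos":[[0,0,0.8],[3,0,0.8],[7,0,0.8],[11,0,0.8],[14,0,0.8],[16,0,0.8],[16,0,0.8]],"delta_rot":[[0,0,0],[0,0,0],[0,0,0],[0,0,0],[0,0,0],[0,0,0],[0,0,0]],"hand":[0,0,0,0,0,0,0]}'
python3 -m pendant '{"delta_pos":[[1.5,0,0],[3,0,0],[4.5,0,0],[6,0,0],[6,0,0]],"delta_rot":[[0,0,0],[0,0,0],[0,0,0],[0,0,0],[0,0,0]],"hand":[0,0,0,0,0]}'
python3 -c "
from h import *
lift(4)"
```

```text
clock: 15.28
ee_pos: [0.6154, -0.2018, 0.0423]
tool_rot: [0.666, 0.746, -0.004, 0.006]
ft_force: [0.6, -4.6, 7.6]
width: 0.0208
clock: 15.9
ee_pos: [0.6149, -0.1989, 0.0425]
tool_rot: [0.667, 0.745, -0.005, 0.008]
ft_force: [1.1, -10.0, 6.8]
width: 0.0205
lift L,R [2.68 0.98] sd [0.04 0.06] force [ 2.  -9.5  7.4]
```

```bash
python3 -m pendant '{"delta_pos":[[1.3,0,0],[2.6,0,0],[4,0,0],[5.3,0,0],[6.6,0,0],[8,0,0],[8,0,0]],"delta_rot":[[0,0,0],[0,0,0],[0,0,0],[0,0,0],[0,0,0],[0,0,0],[0,0,0]],"hand":[0,0,0,0,0,0,0]}'
python3 -c "
from h import *
lift(4)"
```

```text
clock: 16.98
ee_pos: [0.6141, -0.1909, 0.0424]
tool_rot: [0.667, 0.745, -0.005, 0.008]
ft_force: [1.4, -9.6, 6.4]
width: 0.0204
lift L,R [2.62 3.52] sd [0.03 0.05] force [ 2.1 -9.4  7.4]
```

```bash
python3 -m pendant '{"delta_pos":[[1.3,0,0],[2.6,0,0],[4,0,0],[5,0,0],[6,0,0],[6,0,0]],"delta_rot":[[0,0,0],[0,0,0],[0,0,0],[0,0,0],[0,0,0],[0,0,0]],"hand":[0,0,0,0,0,0]}'
python3 -c "
from h import *
lift(4)"
python3 -m pendant '{"delta_pos":[[-10,0,0],[-20,0,0],[-30,0,0],[-34,0,0],[-34,0,-10],[-34,0,-60],[-34,0,-78],[-34,0,-78]],"delta_rot":[[0,0,0],[0,0,0],[0,0,0],[0,0,0],[0,0,0],[0,0,0],[0,0,0],[0,0,0]],"hand":[0,0,0,0,0,0,0,0]}'
python3 -c "
from h import *
lift(4); go([.5789,.1045,.120],6.5)"
```

```text
clock: 17.92
ee_pos: [0.6135, -0.185, 0.0424]
tool_rot: [0.667, 0.745, -0.005, 0.008]
ft_force: [0.8, -10.1, 8.4]
width: 0.0204
lift L,R [2.66 5.39] sd [0.03 0.03] force [ 1.2 -9.6  7.9]
clock: 19.12
ee_pos: [0.6164, -0.2132, 0.1206]
tool_rot: [0.666, 0.746, -0.004, 0.006]
ft_force: [-0.6, -1.0, -1.4]
width: 0.0207
lift L,R [2.82 4.91] sd [0.03 0.03] force [ 0.5 -0.2 -1.8]
d [319.5   0.5  -6.1] rot [-0.16  0.65 -0.02]
```

```bash
python3 -m pendant '{"delta_pos":[[60,0,0],[120,0,0],[180,0,0],[240,0,0],[300,0,0],[319,0,0],[319,0,0],[319,0,0]],"delta_rot":[[0,0.6,0],[0,0.6,0],[0,0.6,0],[0,0.6,0],[0,0.6,0],[0,0.6,0],[0,0.6,0],[0,0.6,0]],"hand":[0,0,0,0,0,0,0,0]}'
cat >> h.py <<'E'
def tilt(N=3):
    o=get_obs();go([.5789,.1045,.0455],6.5)
    th=np.radians(6.5);L=np.array([-np.sin(th),np.cos(th)]);X=np.array([np.cos(th),np.sin(th)]);c=o["ee_pos"];A=[]
    n="scene"
    for _ in range(N):
        p,D=read_camera(n)
        box=[proj(n,[[*(c[:2]+L*a+X*b),c[2]]])[0] for a in(-.09,.09) for b in(-.03,.03)]; x0,y0=np.min(box,0).astype(int)-5;x1,y1=np.max(box,0).astype(int)+5
        vv,uu=np.mgrid[y0:y1,x0:x1]; m=(p[y0:y1,x0:x1].max(2)<75)&(D[y0:y1,x0:x1]>0); P=bydepth(n,np.c_[uu[m],vv[m]],D)
        q=(P[:,:2]-c[:2])*1000;A.append(np.c_[q@L,q@X,(P[:,2]-c[2])*1000])
    a=np.vstack(A); k=(abs(a[:,2])<17)&(abs(a[:,1])<9)
    for s in(-1,1):
        l=a[:,0]*s; m=k&(l>42)&(l<73)
        for _ in range(3):
            f=np.polyfit(l[m],a[m,2],1); m=k&(l>42)&(l<73)&(abs(a[:,2]-np.polyval(f,l))<1.5)
        print("tip",s,"slope %.3f"%f[0],"z at 60: %.2f (flat -2 underside: 4.0)"%np.polyval(f,60),m.sum(), "end",np.percentile(l[k&(l>42)],99).round(1))
E
python3 -c "
from h import *
tilt()"
```

```text
clock: 20.32
ee_pos: [0.5799, 0.101, 0.1145]
tool_rot: [0.667, 0.745, -0.002, 0.001]
ft_force: [-0.1, -1.0, -0.9]
width: 0.0207
d [ 3.8 -0.5 69. ] rot [-0.07  0.19 -0.19]
tip -1 slope -0.309 z at 60: 3.12 (flat -2 underside: 4.0) 182 end 73.2
tip 1 slope -0.322 z at 60: 5.32 (flat -2 underside: 4.0) 15 end 75.2
```

```bash
python3 -m pendant '{"delta_pos":[[4,0,20],[4,0,50],[4,0,69],[4,0,69],[4,0,69]],"delta_rot":[[0,-0.3,0],[0,-0.3,0],[0,-0.3,0],[0,-0.3,0],[0,-0.3,0]],"hand":[0,0,0,0,0]}'
python3 -m pendant '{"delta_pos":[[0,0,1],[0,0,2],[0,0,2]],"delta_rot":[[0,0,0],[0,0,0],[0,0,0]],"hand":[0,0,0]}'
python3 -m pendant '{"delta_pos":[[0,0,0.6],[0,0,1.2],[0,0,1.2]],"delta_rot":[[0,0,0],[0,0,0],[0,0,0]],"hand":[0,0,0]}'
```

```text
clock: 21.1
ee_pos: [0.5796, 0.1079, 0.0467]
tool_rot: [0.666, 0.746, -0.002, 0.003]
ft_force: [0.0, 0.7, -0.6]
width: 0.0205
clock: 21.48
ee_pos: [0.5793, 0.1076, 0.0446]
tool_rot: [0.666, 0.746, -0.002, 0.003]
ft_force: [-0.0, -0.5, -1.4]
width: 0.0207
clock: 21.85
ee_pos: [0.5792, 0.1076, 0.0431]
tool_rot: [0.666, 0.746, -0.002, 0.003]
ft_force: [-0.7, -0.2, -1.1]
width: 0.0206
```

```bash
python3 -m pendant '{"delta_pos":[[0,0,0.7],[0,0,1.4],[0,0,1.4]],"delta_rot":[[0,0,0],[0,0,0],[0,0,0]],"hand":[0,0,0]}'
python3 -m pendant '{"delta_pos":[[-4,0,0.4],[-8,0,0.4],[-12,0,0.4],[-16,0,0.4],[-20,0,0.4],[-24,0,0.4],[-24,0,0.4]],"delta_rot":[[0,0,0],[0,0,0],[0,0,0],[0,0,0],[0,0,0],[0,0,0],[0,0,0]],"hand":[0,0,0,0,0,0,0]}'
python3 -c "
from h import *
lift(4)"
```

```text
clock: 22.22
ee_pos: [0.5793, 0.1077, 0.0422]
tool_rot: [0.666, 0.746, -0.002, 0.003]
ft_force: [-2.4, -0.7, 4.2]
width: 0.0204
clock: 23.1
ee_pos: [0.5831, 0.0839, 0.0423]
tool_rot: [0.666, 0.746, -0.001, 0.003]
ft_force: [0.4, 0.3, 5.7]
width: 0.021
lift L,R [2.83 4.89] sd [0.03 0.04] force [0.1 0.1 5.2]
```

```bash
python3 -m pendant '{"delta_pos":[[-1.5,0,0],[-3,0,0],[-4.5,0,0],[-6,0,0],[-7.5,0,0],[-9,0,0],[-10,0,0],[-10,0,0]],"delta_rot":[[0,0,0],[0,0,0],[0,0,0],[0,0,0],[0,0,0],[0,0,0],[0,0,0],[0,0,0]],"hand":[0,0,0,0,0,0,0,0]}'
python3 -c "
from h import *
lift(4)"
python3 -m pendant '{"delta_pos":[[-1.5,0,0],[-3,0,0],[-4.5,0,0],[-6,0,0],[-7,0,0],[-7,0,0]],"delta_rot":[[0,0,0],[0,0,0],[0,0,0],[0,0,0],[0,0,0],[0,0,0]],"hand":[0,0,0,0,0,0]}'
python3 -c "
from h import *
lift(4)"
```

```text
clock: 24.3
ee_pos: [0.5839, 0.0784, 0.0427]
tool_rot: [0.665, 0.747, 0.001, 0.002]
ft_force: [-0.6, 8.2, 4.6]
width: 0.0206
lift L,R [3.45 4.85] sd [0.05 0.06] force [-0.6  9.2  5.4]
clock: 25.25
ee_pos: [0.5846, 0.0713, 0.0427]
tool_rot: [0.665, 0.747, 0.001, 0.002]
ft_force: [-1.3, 8.4, 4.1]
width: 0.0207
lift L,R [5.62 4.97] sd [0.06 0.06] force [-0.3  8.   4.6]
```

```bash
python3 -m pendant '{"delta_pos":[[-1.5,0,0],[-3,0,0],[-4.5,0,0],[-6,0,0],[-6,0,0]],"delta_rot":[[0,0,0],[0,0,0],[0,0,0],[0,0,0],[0,0,0]],"hand":[0,0,0,0,0]}'
python3 -c "
from h import *
lift(4)"
python3 -m pendant '{"delta_pos":[[10,0,0],[20,0,0],[30,0,0],[40,0,0],[43,0,0],[43,0,-40],[43,0,-80],[43,0,-80]],"delta_rot":[[0,0,0],[0,0,0],[0,0,0],[0,0,0],[0,0,0],[0,0,0],[0,0,0],[0,0,0]],"hand":[0,0,0,0,0,0,0,0]}'
python3 -c "
from h import *
lift(4); go([.6151,-.2135,.120],6.5)"
```

```text
clock: 26.08
ee_pos: [0.5852, 0.0651, 0.0426]
tool_rot: [0.665, 0.747, 0.001, 0.002]
ft_force: [-1.3, 7.5, 4.0]
width: 0.0208
lift L,R [7.41 5.01] sd [0.03 0.03] force [-0.9  8.2  3.8]
clock: 27.28
ee_pos: [0.5816, 0.1048, 0.1242]
tool_rot: [0.666, 0.746, -0.0, 0.004]
ft_force: [-0.5, -0.4, -1.9]
width: 0.0204
lift L,R [7.43 4.98] sd [0.04 0.03] force [-0.1  0.5 -1.5]
d [-319.1    0.5    2.3] rot [-0.14  0.43 -0.03]
```

```bash
python3 -m pendant '{"delta_pos":[[-60,0,0],[-120,0,0],[-180,0,0],[-240,0,0],[-300,0,0],[-319,0,0],[-319,0,0],[-319,0,0]],"delta_rot":[[0,-0.4,0],[0,-0.4,0],[0,-0.4,0],[0,-0.4,0],[0,-0.4,0],[0,-0.4,0],[0,-0.4,0],[0,-0.4,0]],"hand":[0,0,0,0,0,0,0,0]}'
python3 -c "
from h import *
tilt();go([.6151,-.2135,.0455],6.5)"
```

```text
clock: 28.48
ee_pos: [0.6155, -0.2096, 0.1231]
tool_rot: [0.665, 0.747, -0.004, 0.004]
ft_force: [0.7, 1.1, -0.6]
width: 0.0207
d [3.171e+02 1.000e-01 7.380e+01] rot [-0.03  0.68  0.17]
tip -1 slope -0.285 z at 60: 3.73 (flat -2 underside: 4.0) 326 end 73.1
tip 1 slope -0.313 z at 60: 4.52 (flat -2 underside: 4.0) 114 end 77.1
d [-2.2 -1.1 78.3] rot [0.01 0.76 0.18]
```

Nearly level. I descend on the right ledge.

```bash
python3 -m pendant '{"delta_pos":[[-2,-1,30],[-2,-1,60],[-2,-1,79],[-2,-1,79],[-2,-1,79]],"delta_rot":[[0,-0.2,0],[0,-0.2,0],[0,-0.2,0],[0,-0.2,0],[0,-0.2,0]],"hand":[0,0,0,0,0]}'
python3 -m pendant '{"delta_pos":[[0,0,1],[0,0,1.5],[0,0,1.5]],"delta_rot":[[0,0,0],[0,0,0],[0,0,0]],"hand":[0,0,0]}'
python3 -m pendant '{"delta_pos":[[0,0,0.6],[0,0,1.2],[0,0,1.2]],"delta_rot":[[0,0,0],[0,0,0],[0,0,0]],"hand":[0,0,0]}'
```

```text
clock: 29.25
ee_pos: [0.6157, -0.2156, 0.0456]
tool_rot: [0.666, 0.746, -0.005, 0.007]
ft_force: [0.4, -0.4, 0.2]
width: 0.0207
clock: 29.62
ee_pos: [0.615, -0.2161, 0.0434]
tool_rot: [0.666, 0.746, -0.006, 0.007]
ft_force: [-0.1, -0.1, -1.4]
width: 0.0207
clock: 30.0
ee_pos: [0.6149, -0.216, 0.0419]
tool_rot: [0.666, 0.746, -0.006, 0.006]
ft_force: [0.5, -0.8, -0.7]
width: 0.0205
```

```bash
python3 -m pendant '{"delta_pos":[[0,0,0.6],[0,0,1.2],[0,0,1.2]],"delta_rot":[[0,0,0],[0,0,0],[0,0,0]],"hand":[0,0,0]}'
python3 -m pendant '{"delta_pos":[[4,0,0],[8,0,0],[12,0,0],[16,0,0],[20,0,0],[24,0,0],[24,0,0]],"delta_rot":[[0,0,0],[0,0,0],[0,0,0],[0,0,0],[0,0,0],[0,0,0],[0,0,0]],"hand":[0,0,0,0,0,0,0]}'
python3 -c "
from h import *
lift(4)"
```

```text
clock: 30.38
ee_pos: [0.6152, -0.2161, 0.0415]
tool_rot: [0.666, 0.746, -0.006, 0.007]
ft_force: [-1.4, -0.5, 4.9]
width: 0.0202
clock: 31.25
ee_pos: [0.6139, -0.1924, 0.0418]
tool_rot: [0.666, 0.746, -0.005, 0.008]
ft_force: [-0.3, -1.0, 7.2]
width: 0.0203
lift L,R [7.29 5.31] sd [0.05 0.07] force [-0.1 -1.5  7.4]
```

```bash
python3 -m pendant '{"delta_pos":[[1.5,0,0],[3,0,0],[4.5,0,0],[6,0,0],[7.5,0,0],[9,0,0],[10,0,0],[10,0,0]],"delta_rot":[[0,0,0],[0,0,0],[0,0,0],[0,0,0],[0,0,0],[0,0,0],[0,0,0],[0,0,0]],"hand":[0,0,0,0,0,0,0,0]}'
python3 -c "
from h import *
lift(4)"
```

```text
clock: 32.45
ee_pos: [0.6132, -0.1857, 0.0421]
tool_rot: [0.667, 0.745, -0.006, 0.01]
ft_force: [-0.1, -7.1, 8.3]
width: 0.0206
lift L,R [7.12 5.56] sd [0.03 0.05] force [ 0.7 -6.6  8.8]
```

```bash
python3 -m pendant '{"delta_pos":[[1.5,0,0],[3,0,0],[4.5,0,0],[6,0,0],[7.5,0,0],[7.5,0,0]],"delta_rot":[[0,0,0],[0,0,0],[0,0,0],[0,0,0],[0,0,0],[0,0,0]],"hand":[0,0,0,0,0,0]}'
python3 -c "
from h import *
lift(4)"
```

```text
clock: 33.4
ee_pos: [0.6125, -0.18, 0.0422]
tool_rot: [0.667, 0.745, -0.007, 0.01]
ft_force: [1.0, -9.7, 9.9]
width: 0.0208
lift L,R [7.16 7.19] sd [0.03 0.08] force [  0.9 -10.6   9.1]
```

One small push more for margin, then withdraw and check.

```bash
python3 -m pendant '{"delta_pos":[[1,0,0],[2,0,0],[3,0,0],[3,0,0]],"delta_rot":[[0,0,0],[0,0,0],[0,0,0],[0,0,0]],"hand":[0,0,0,0]}'
python3 -m pendant '{"delta_pos":[[-10,0,0],[-20,0,0],[-30,0,0],[-40,0,0],[-46,0,0],[-46,0,-40],[-46,0,-80],[-46,0,-80]],"delta_rot":[[0,0,0],[0,0,0],[0,0,0],[0,0,0],[0,0,0],[0,0,0],[0,0,0],[0,0,0]],"hand":[0,0,0,0,0,0,0,0]}'
python3 -c "
from h import *
lift(6)"
```

```text
clock: 34.1
ee_pos: [0.6123, -0.1772, 0.0422]
tool_rot: [0.667, 0.745, -0.007, 0.01]
ft_force: [0.3, -10.5, 10.6]
width: 0.0206
clock: 35.1
ee_pos: [0.6169, -0.2167, 0.1238]
tool_rot: [0.666, 0.746, -0.005, 0.009]
ft_force: [0.4, -0.8, -1.6]
width: 0.0209
lift L,R [7.42 7.36] sd [0.05 0.05] force [-0.3 -0.6 -0.3]
```

Both ends are up 7.4 mm and even. Next I lay the wedge down on free bench near where it was picked up.

```bash
python3 -c "
from h import *
go([.46,.23,.124],6.5)"
```

```text
d [ 460.5 -102.6  -12.2] rot [-0.14  0.95 -0.02]
```

```bash
python3 -m pendant '{"delta_pos":[[60,-13,0],[120,-26,-3],[180,-40,-5],[240,-53,-8],[300,-66,-8],[360,-80,-8],[420,-93,-8],[460,-103,-8]],"delta_rot":[[0,0.4,0],[0,0.4,0],[0,0.4,0],[0,0.4,0],[0,0.4,0],[0,0.4,0],[0,0.4,0],[0,0.4,0]],"hand":[0,0,0,0,0,0,0,0]}'
python3 -m pendant '{"delta_pos":[[0,0,0],[0,0,40],[0,0,80],[0,0,80],[0,0,80]],"delta_rot":[[0,0,0],[0,0,0],[0,0,0],[0,0,0],[0,0,0]],"hand":[0,0,0,0,0]}'
python3 -c "
from h import *
tilt()"
```

```text
clock: 36.4
ee_pos: [0.459, 0.2323, 0.1203]
tool_rot: [0.665, 0.747, -0.003, 0.003]
ft_force: [0.2, -0.6, -1.0]
width: 0.0203
clock: 37.02
ee_pos: [0.4615, 0.2284, 0.0415]
tool_rot: [0.666, 0.746, -0.003, 0.004]
ft_force: [-1.0, 0.6, -0.6]
width: 0.0207
d [-136.4  102.8   -2.5] rot [ 0.03  0.59 -0.06]
tip -1 slope -0.300 z at 60: 3.03 (flat -2 underside: 4.0) 88 end 72.7Traceback (most recent call last):
  File "<string>", line 3, in <module>
    tilt()
    ~~~~^^
  File "h.py", line 55, in tilt
    f=np.polyfit(l[m],a[m,2],1); m=k&(l>42)&(l<73)&(abs(a[:,2]-np.polyval(f,l))<1.5)
    raise TypeError("expected non-empty vector for x")
TypeError: expected non-empty vector for x
```

```bash
python3 -m pendant '{"delta_pos":[[0,0,20],[0,0,33],[0,0,36],[0,0,37],[0,0,37]],"delta_rot":[[0,0,0],[0,0,0],[0,0,0],[0,0,0],[0,0,0]],"hand":[0,0,0,0,0]}'
python3 -m pendant '{"delta_pos":[[0,0,0.6],[0,0,1.2],[0,0,1.2]],"delta_rot":[[0,0,0],[0,0,0],[0,0,0]],"hand":[0,0,0]}'
```

```text
clock: 37.8
ee_pos: [0.461, 0.2284, 0.0039]
tool_rot: [0.666, 0.746, -0.003, 0.004]
ft_force: [0.5, 0.2, -0.8]
width: 0.0205
clock: 38.17
ee_pos: [0.4612, 0.2284, 0.0029]
tool_rot: [0.666, 0.746, -0.003, 0.004]
ft_force: [-0.8, -0.6, 3.9]
width: 0.0205
```

Contact made. I release, wait, and retreat straight up.

```bash
python3 -m pendant '{"delta_pos":[[0,0,0.3],[0,0,0.3],[0,0,0],[0,0,0],[0,0,0],[0,0,0],[0,0,0],[0,0,0]],"delta_rot":[[0,0,0],[0,0,0],[0,0,0],[0,0,0],[0,0,0],[0,0,0],[0,0,0],[0,0,0]],"hand":[0,0.4,0.8,1,1,1,1,1]}'
python3 -m pendant '{"delta_pos":[[0,0,-15],[0,0,-50],[0,0,-100],[0,0,-150],[0,60,-180],[0,120,-180],[0,120,-180]],"delta_rot":[[0,0,0],[0,0,0],[0,0,0],[0,0,0],[0,0,0],[0,0,0],[0,0,0]],"hand":[1,1,1,1,1,1,1]}'
python3 - <<'E'
from h import *
print(get_obs()["ee_pos"]); lift(6)
p,D=read_camera("scene"); cv2.imwrite("pics/e1.png",cv2.resize(p[90:330,150:470,::-1],None,fx=2.5,fy=2.5,interpolation=2))
E
```

```text
clock: 39.17
ee_pos: [0.4609, 0.2282, 0.0026]
tool_rot: [0.666, 0.746, -0.003, 0.004]
ft_force: [-0.3, -0.2, 0.5]
width: 0.0854
clock: 40.05
ee_pos: [0.5842, 0.2428, 0.1836]
tool_rot: [0.668, 0.744, -0.002, 0.004]
ft_force: [-0.9, -0.2, -0.2]
width: 0.0855
[0.5841585  0.24275575 0.18360031]
lift L,R [7.43 7.35] sd [0.02 0.03] force [ 0.4 -0.3  0.6]
```

View pics/e1.png

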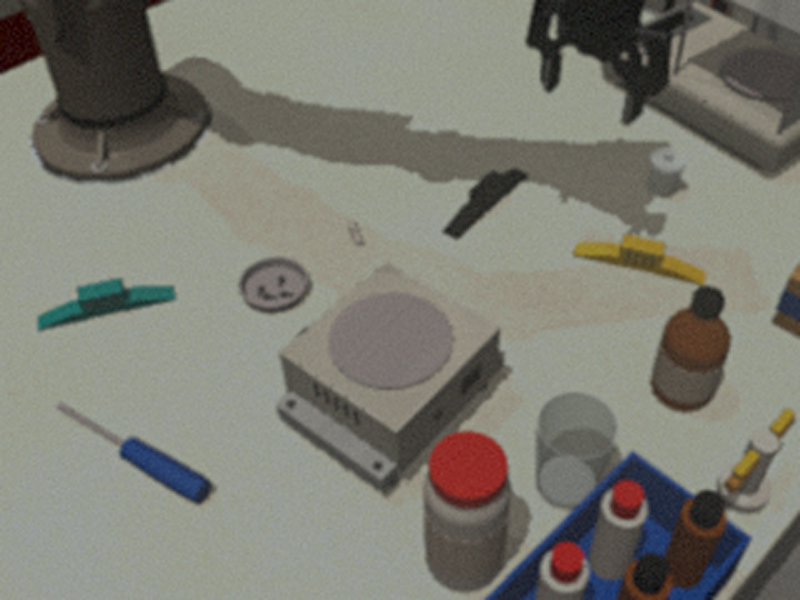

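The wedge lies flat on the bench at about (487,200), the cover is up evenly at about (390,340), the bystanders are where they were, and the gripper is clear. I hand in.

```bash
python3 -c "
from h import *
print(finish_job())"
```

```text
the job is handed in; nothing more can be done
None
```

The cover is up evenly at both ends, the wedge is flat on the bench, and the job was handed in at about 40 s of the 72 s allowed.

- **Prying:** I worked the black wedge in from the ledges four times: left to about 2.8 mm, right to about 5, left to about 7.4, right to about 7.4. I used one tip on each side, with about 7–11 N of push.
- **Lift:** The last depth-camera check showed the left end up 7.43 mm and the right end up 7.35 mm. At the checks between pushes, the ends never differed by more than about 2.7 mm.
- **Wedge and surroundings:** The final picture shows the wedge lying flat on free bench to the left front. The gripper is clear, and the bystanders in view look unmoved; I judged those by eye, not by measurement.

**Checks that disagreed or failed:**
- **Right-end reading:** It read about 0.3–0.5 mm high while the wedge was in or the gripper was in view, so I relied on the readings taken after withdrawing.
- **Wedge angle:** The wedge tipped by about 0.5–1° in the grip, and I partly corrected it between insertions.
- **Tilt check:** My last wedge tilt check, before laying it down, could only read one tip. Touchdown on the bench was confirmed by force instead.

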